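# Lay out a lens set on the inspection mat

### The job

Lay out the lens set from the white tray on the ruled grey mat: stand the lens barrel upright, centred on top of the round pedestal, and set the knobbed dust cap, knob up, centred on top of the barrel. Put the mirror mount in the middle of the mat's centre square, midway between the pedestal and the square riser block, with its upright plate across the mat (running left to right along the ruled lines, as seen from the robot). Lay the steel spacer ring flat in the middle of the square directly behind the riser block (the side away from the robot), and never tip the barrel over.

Things in the scene. Friction and masses are not known exactly. Their poses are not given: they have to be found in the camera images.
- mat: Fixed grey mat 245 x 245 mm, 4 mm thick, ruled into 3 x 3 squares of 75 mm. Origin: centre of underside, below the middle square's centre; x away from the robot (turned up to 0.2 rad), y left, along the lines. Pedestal and riser stand in its middle row, left and right or swapped. Mat and tray may swap sides too. A loupe 26 mm tall, not of the set, stands in the front middle square.
- tray: Fixed white open tray 260 x 270 mm, walls 15 mm high, floor 4 mm thick. Origin: centre of underside; x away from the robot (turned up to 0.2 rad), y left. The parts stand on its floor in two rows (120 mm apart in x) of three (80 mm apart in y), in any order, with two others: an amber jar 32 mm wide, 45 mm tall, and a brass knobbed nut 34 mm wide, 20 mm tall.
- pedestal: Fixed bare steel round disc on the mat, 60 mm diameter, 15 mm high. Origin: centre of its underside (on the mat's top); z up. Its top is 19 mm above the table.
- riser: Fixed bare aluminium square block with four small dark holes on top, 56 x 56 mm, 24 mm high, on the mat, square with its lines. Origin: centre of its underside; x points away from the robot and y left, as the mat's. The square behind it is centred 75 mm along its +x.
- barrel: Loose aluminium lens barrel, upright: foot flange 46 mm diameter and 8 mm high, then a 40 mm diameter cylinder up to a flat top at 45 mm, with a black band near the top and a glass face in it. 110 to 200 g. Origin: centre of its underside; z up along its axis.
- cap: Loose black plastic dust cap: flat disc 42 mm diameter and 8 mm high, with a round knob 20 mm in diameter on top, up to 28 mm in all; flat underside. 30 to 52 g. Origin: centre of its underside; z up through the knob.
- spacer: Loose bare steel spacer ring lying flat, 56 mm outer and 36 mm inner diameter, 20 mm high. 90 to 156 g. Origin: centre of its underside; z up along its axis.
- mount: Loose dark steel mirror mount, an upside-down T: base plate 44 mm (x) x 50 mm (y) x 8 mm, and over its centre line an upright plate 10 mm thick (x), 50 mm wide (y), from the base up to 51 mm, with a round mirror in it. 120 to 210 g. Origin: centre of its underside; z up, x square to the upright plate. Either way round is right at the end.
Not all that is in view belongs to the job. What is shaped like the cap but green or pink is not meant.

How it is judged:
By the outcome, as a careful person would: the job done as asked, in the order asked, and still so for the second after the job is handed in, with the robot touching nothing.
It also fails if it takes over 112 s, if anything falls off the work surface, if the arm or the gripper's body presses on something with over 40 N, if the wrist force passes 120 N, or if a joint passes its speed limit or range.

### The arm

A 6-joint arm with a two-finger parallel gripper is mounted at the origin on the work surface. World frame = base frame: x ahead of the robot, y to its left, z up, the work surface at z = 0. Lengths are in m, angles in rad, forces in N, time in s.
With the tool pointing down it reaches from about 0.25 to 0.775 m from the base axis. Payload 4 kg.
Tool frame: the origin (TCP) lies between the finger pads; the fingertips stand 14 mm ahead of it and the grasp point (between the pads) lies 5 mm behind it (nose_length is the distance from the TCP to the fingertips, in m); z points along the fingers, y is the line along which they close (so a half turn about z gives the same grasp; the last joint's range is limited). The gripper opens to 94 mm and grips with 3 to 60 N. Pads are 16 mm wide; open, the fingers measure 119 mm over their backs; the gripper's body (75 mm by 177 mm) begins 78 mm behind the grasp point.
Start: joints at [-1.284, 0.087, 1.371, -0, 1.684, -0.103], TCP at [0.209, -0.509, 0.22] pointing down, gripper open.
Joint ranges: [-3.1, 3.1], [-0.76, 2.03], [0.27, 2.55], [-1.08, 4.22], [0.17, 2.65], [-2.57, 2.57]. Speed limits (rad/s): [2.79, 2.79, 3.14, 3.14, 3.14, 3.14].

### API

Orientations are given as [roll, pitch, yaw] about the fixed x, y, z axes, in that order (R = Rz(yaw) Ry(pitch) Rx(roll)).
In Python, from bench import * gives the robot as it stands.
- The arm moves only by the tool move_arm, never from a script. Its argument "steps" is one flat list of numbers, 7 for each row, row after row: the turn, a rotation vector about the world's x, y, z in rad, then the shift along the world's x, y, z in m, then the opening, from 0 (shut) to 1 (fully open). A call has 1 to 12 rows; each row is the pose to reach, as a shift and turn from the pose commanded when the call began; what a row does not reach only later rows make up. A row lasts 1/10 s, in which the tool goes at most 50 mm and 8.59 degrees, less where a joint would pass 70% of its speed; a pose out of reach is approached as far as the arm can. A call with a gripper value outside its range is refused whole. The fingers move at their own pace and stop on an object; the grip force is fixed at half the most. Time passes only in rows, so rows that repeat a pose let the fingers close. It gives the time, the measured TCP pose, the force, the opening and the grip force at its end, in the units of the state.
- get_obs(): the state, without advancing time (a new reading comes with each control period).
- snapshot(name): name is "side" or "top" or "wrist"; returns (picture, depth): 480x640x3 uint8, red, green, blue; 480x640 float32, m along the optical axis (not along the pixel's ray), 0 where there is no reading.
- camera_model(name): a dict with "fx", "fy", "cx", "cy" (pixels), "rvec" (rotation vector, rad) and "tvec" (3), from world to camera coordinates, as OpenCV has them. Camera axes: x right, y down, z forward; pixel columns grow to the right and rows downward; lengths in m; the calibration is good to about 2 mm. A picture is of the moment at which its call begins: read the wrist's pose just before it. camera_model takes no time and is no camera call; for the wrist camera it gives the pose at the moment of the call.
- close_job(): hands the job in; it is judged then, once.
Trained networks look in the newest picture that a camera, given by its name, has taken for a name from the list of things; names that differ only in an ending like _2 or _b are one class to them, and where a whole thing is asked for, a point or a joint stands for the part that bears it (a point fixed in the world has none). Each returns a list of dicts, best first, with "score" (0 to 1); they miss things now and then, are a little off and sometimes report something else, mostly with a low value. They report only what shows in the picture. A call takes as long as a camera call. They do not tell look-alikes from the thing itself.
- silhouettes(camera, target): "pixels" (480x640 bool, what is visible of it) and "uv" ([column, row] in pixels, amid what is visible of it).
- spot_point(camera, target): "uv" ([column, row] in pixels: a listed point, or the origin of a listed thing).
The state is a dict: "time": time; "joint_positions": joint angles; "qvel": joint speeds; "joint_torque": joint torques, N m; "tool_pos": TCP position; "ee_rot": TCP orientation; "wrist_force": force on the tool from outside, world axes, zero at the start; "wrist_torque": the same for the moment, N m; "width": finger opening in m; "finger_force": force on a finger pad.
Only numpy, scipy, OpenCV 4.12 (cv2) and the standard library are available. Lean on these libraries where they do the work, as an engineer would, in place of code of your own. Each camera call takes 0.05 s, during which the arm holds its last target. There are 200 camera calls.

## Working session

There is one attempt and no reset: what is moved stays moved. The work goes in short steps, Python scripts to look and compute and a tool call to move; the robot and the scene stay as the last step left them, time stands still between calls to the robot, and variables do not carry over. Pictures are saved under pics/ and viewed, at most 14 in all, crops included, and the job is handed in when it is done.

Besides the shell and the picture viewer there is one more tool, called after ">>>" as name(argument=value, ...) on one line, values as JSON. move_arm: Moves the arm, as the interface text tells. Its arguments: {"type":"object","properties":{"steps":{"type":"array"}},"required":["steps"]}

```bash
ls; mkdir -p pics; cat > h.py <<'E'
from bench import *
import numpy as np, cv2
def cam(n):
    m=camera_model(n);R=cv2.Rodrigues(np.array(m["rvec"],float))[0];return m,R,np.array(m["tvec"],float)
def ray_z(c,uv,z):
    m,R,t=c;d=R.T@np.array([(uv[0]-m["cx"])/m["fx"],(uv[1]-m["cy"])/m["fy"],1]);o=-R.T@t
    return o+d*(z-o[2])/d[2]
def cloud(c,dep):
    m,R,t=c;v,u=np.mgrid[0:480,0:640];P=np.stack([(u-m["cx"])/m["fx"]*dep,(v-m["cy"])/m["fy"]*dep,dep],-1)
    return (P-t)@R
def save(n,im): cv2.imwrite("pics/"+n+".png",cv2.cvtColor(im,cv2.COLOR_RGB2BGR))
E
python3 - <<'E'
from h import *
for n in("top","side"):
    c=cam(n);im,d=snapshot(n);save(n+"0",im);np.savez("/tmp/%s0.npz"%n,im=im,d=d)
    X=cloud(c,d);print(n,-c[1].T@c[2])
    for t in("mat","tray","pedestal","riser","barrel","cap","spacer","mount"):
        for s in silhouettes(n,t)[:3]:
            p=s["pixels"]&(d>0);q=X[p]
            print(t,round(s["score"],2),np.round(s["uv"]),p.sum(),np.round(np.median(q,0),3),"zmax",np.round(np.percentile(q[:,2],97),3), np.round(q.min(0),3),np.round(q.max(0),3))
o=get_obs();print(o["time"],o["tool_pos"],o["ee_rot"])
E
```

```text
pics
top [0.40811991 0.00331735 1.15442523]
mat 0.94 [404. 265.] 15046 [ 0.533 -0.164  0.004] zmax 0.008 [ 0.407 -0.296 -0.006] [ 0.667 -0.036  0.031]
tray 0.89 [222. 268.] 17670 [0.529 0.174 0.004] zmax 0.015 [ 0.39   0.022 -0.006] [0.668 0.313 0.021]
pedestal 0.66 [443. 259.] 851 [ 0.541 -0.239  0.019] zmax 0.023 [ 0.513 -0.273 -0.   ] [ 0.571 -0.21   0.027]
riser 0.77 [364. 265.] 972 [ 0.531 -0.09   0.028] zmax 0.032 [ 0.503 -0.12   0.006] [ 0.561 -0.061  0.034]
barrel 0.77 [273. 237.] 500 [0.579 0.075 0.048] zmax 0.053 [0.561 0.055 0.003] [0.603 0.098 0.055]
cap 0.69 [226. 150.] 335 [0.74  0.179 0.009] zmax 0.03 [0.723 0.16  0.002] [0.763 0.201 0.032]
cap 0.65 [228. 238.] 390 [0.583 0.161 0.013] zmax 0.034 [0.565 0.142 0.003] [0.605 0.182 0.037]
cap 0.61 [271. 164.] 388 [0.72  0.081 0.008] zmax 0.03 [ 0.703  0.061 -0.004] [0.746 0.102 0.033]
spacer 0.58 [252. 297.] 485 [0.467 0.102 0.023] zmax 0.027 [ 0.438  0.071 -0.001] [0.493 0.13  0.029]
mount 0.91 [227. 294.] 662 [0.466 0.166 0.013] zmax 0.057 [0.447 0.141 0.001] [0.491 0.196 0.06 ]
side [0.26982182 0.57179401 0.48942287]
ma
[... 599 characters left out ...]
] [0.602 0.1   0.053]
cap 0.93 [269. 302.] 522 [0.579 0.169 0.013] zmax 0.033 [0.563 0.142 0.004] [0.611 0.184 0.035]
cap 0.91 [185. 275.] 451 [0.737 0.186 0.009] zmax 0.029 [0.722 0.159 0.   ] [0.764 0.202 0.031]
cap 0.7 [231. 251.] 365 [0.718 0.088 0.009] zmax 0.03 [ 0.703  0.042 -0.001] [0.76  0.104 0.031]
spacer 0.61 [362. 301.] 826 [0.459 0.098 0.022] zmax 0.026 [0.437 0.059 0.003] [0.502 0.142 0.055]
spacer 0.22 [334. 328.] 1228 [0.464 0.176 0.018] zmax 0.056 [0.445 0.1   0.003] [0.499 0.195 0.058]
mount 0.98 [338. 330.] 1193 [0.464 0.176 0.02 ] zmax 0.056 [0.445 0.125 0.005] [0.492 0.195 0.058]
0.9 [ 0.20900797 -0.50875485  0.21953818] [ 3.14144320e+00 -9.92688929e-06  3.89808148e-01]
```

View images.

```bash
python3 - <<'E'
from h import *
a=np.load("/tmp/top0.npz")["im"][120:340,160:480]
save("topcrop",cv2.resize(a,None,fx=2.5,fy=2.5,interpolation=cv2.INTER_CUBIC))
b=np.load("/tmp/side0.npz")["im"][170:400,130:450]
save("sidecrop",cv2.resize(b,None,fx=2.5,fy=2.5,interpolation=cv2.INTER_CUBIC))
# fine measurement from depth
for n in("top","side"):
    z=np.load("/tmp/%s0.npz"%n);c=cam(n);X=cloud(c,z["d"]);ok=z["d"]>0
    def sel(x,y,r,z0,z1):
        m=ok&(np.hypot(X[...,0]-x,X[...,1]-y)<r)&(X[...,2]>z0)&(X[...,2]<z1);return X[m]
    for nm,x,y,r,z0,z1 in[("ped",.541,-.239,.04,.013,.026),("riser",.531,-.09,.045,.022,.036),("barrel",.581,.077,.035,.044,.06),("capknob",.583,.163,.03,.026,.045),("cap2knob",.742,.181,.03,.022,.045),("spacer",.465,.1,.04,.018,.032),("mount",.467,.168,.04,.045,.07),("mountbase",.467,.168,.04,.008,.017),("loupe",.46,-.15,.04,.02,.04)]:
        q=sel(x,y,r,z0,z1)
        if len(q)<5: print(n,nm,len(q));continue
        rc=cv2.minAreaRect((q[:,:2]*1000).astype(np.float32))
        print(n,nm,len(q),"mean",np.round(q.mean(0),4),"zmed",round(np.median(q[:,2]),4),"rect",np.round(rc[0],1),np.round(rc[1],1),round(rc[2],1))
    g=z["im"].astype(int)
E
```

```text
top ped 835 mean [ 0.5425 -0.2399  0.0187] zmed 0.0187 rect [ 542.6 -239.9] [59.1 59.6] 41.5
top riser 940 mean [ 0.5321 -0.0906  0.0277] zmed 0.0277 rect [532.6 -90.8] [56.5 56.5] 3.9
top barrel 378 mean [0.583  0.077  0.0487] zmed 0.0488 rect [583.1  76.9] [39.7 38.8] 86.6
top capknob 95 mean [0.5842 0.1621 0.0314] zmed 0.0316 rect [584.3 162.3] [19.5 18.1] 46.6
top cap2knob 91 mean [0.7427 0.1806 0.0271] zmed 0.0272 rect [742.6 180.5] [19.2 18.6] 43.4
top spacer 446 mean [0.4645 0.0982 0.0235] zmed 0.0236 rect [464.7  98.1] [54.5 53.6] 45.8
top mount 170 mean [0.4689 0.1671 0.0545] zmed 0.0547 rect [469.1 167.3] [50.4 10. ] 85.4
top mountbase 489 mean [0.4684 0.1673 0.0117] zmed 0.0116 rect [468.  168.6] [64.9 74.4] 46.9
top loupe 186 mean [ 0.464  -0.1772  0.0298] zmed 0.0298 rect [ 464.  -176.4] [27.1 25.9] 0.2
side ped 361 mean [ 0.5412 -0.2355  0.0194] zmed 0.0199 rect [ 541.8 -238.9] [59.5 59.3] 40.2
side riser 559 mean [ 0.5301 -0.0863  0.0283] zmed 0.0287 rect [531.9 -89.9] [55.7 57.6] 3.9
side barrel 342 mean [0.5811 0.0802 0.0493] zmed 0.0497 rect [583.   77.6] [38.1 41. ] 30.7
side capknob 129 mean [0.5828 0.164  0.0315] zmed 0.0322 rect [583.9 162.8] [19.2 19.2] 84.0
side cap2knob 109 mean [0.7413 0.1825 0.0275] zmed 0.0283 rect [741.9 181. ] [19.8 19. ] 2.6
side spacer 512 mean [0.4621 0.099  0.0236] zmed 0.0243 rect [463.4  97.6] [52.6 55.6] 52.8
side mount 295 mean [0.4676 0.1708 0.0535] zmed 0.0549 rect [468.6 167.9] [51.5 10.8] 85.5
side mountbase 523 mean [0.462  0.1744 0.0125] zmed 0.0126 rect [468.7 168.7] [50.2 44.9] 86.6
side loupe 121 mean [ 0.463  -0.1735  0.0293] zmed 0.0306 rect [ 463.3 -176. ] [27.1 26.3] 9.3
```

View pics/topcrop.png

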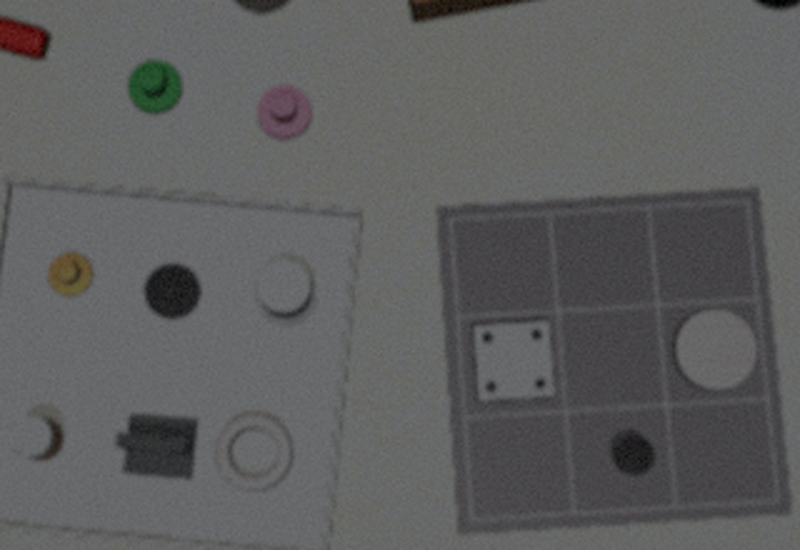

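View pics/sidecrop.png

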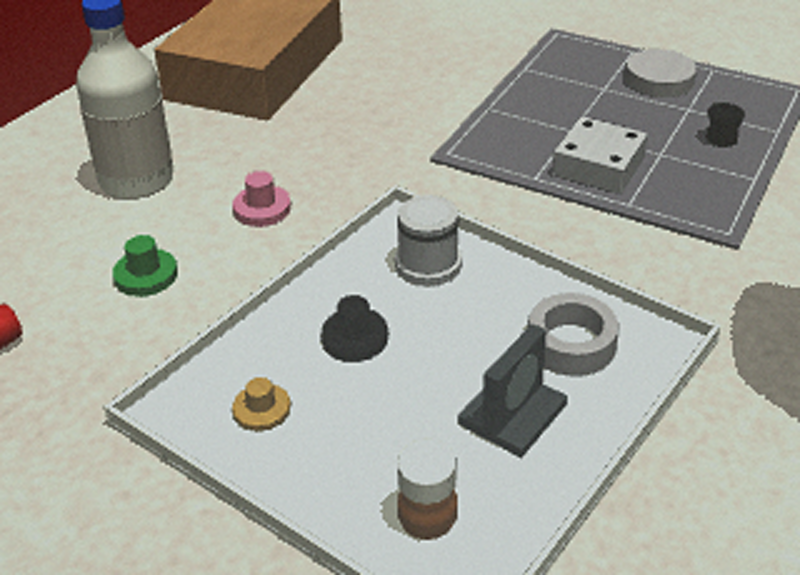

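The top and side views agree to within 1 mm. There are four cap-like candidates in the top crop:
- Black, at (172,290).
- Green, at (155,87).
- Pink, at (285,112).
- The brass nut, at (70,273).

The black one in the tray is the cap. The enlarged side crop confirms it at (354,330): a black disc with a knob. The barrel is at (428,238), the spacer at (573,333) and the mount at (515,400). The pedestal is on the right and the riser on the left.

First I'll move above the barrel.

>>> move_arm(steps=[0,0,1.1,0.374,0.586,-0.05,0.68,0,0,1.1,0.374,0.586,-0.05,0.68,0,0,1.1,0.374,0.586,-0.05,0.68,0,0,1.1,0.374,0.586,-0.05,0.68,0,0,1.1,0.374,0.586,-0.05,0.68,0,0,1.1,0.374,0.586,-0.05,0.68,0,0,1.1,0.374,0.586,-0.05,0.68,0,0,1.1,0.374,0.586,-0.05,0.68,0,0,1.1,0.374,0.586,-0.05,0.68,0,0,1.1,0.374,0.586,-0.05,0.68,0,0,1.1,0.374,0.586,-0.05,0.68,0,0,1.1,0.374,0.586,-0.05,0.68])

```text
time: 2.1
tool_pos: [0.5318, -0.0023, 0.1766]
ee_rot: [3.141, 0.0, 1.49]
wrist_force: [0.5, -0.6, 0.1]
width: 0.064
finger_force: 0.0
```

>>> move_arm(steps=[0,0,0,0.051,0.079,0.0,0.68,0,0,0,0.051,0.079,0.0,0.68,0,0,0,0.051,0.079,0.0,0.68,0,0,0,0.051,0.079,0.0,0.68])

```text
time: 2.5
tool_pos: [0.5819, 0.0753, 0.1759]
ee_rot: [-3.14, 0.001, 1.492]
wrist_force: [0.8, -0.1, 0.8]
width: 0.064
finger_force: 0.0
```

```bash
cat > w.py <<'E'
from h import *
import sys
def look(rois,tag=None):
    c=cam("wrist");im,d=snapshot("wrist");X=cloud(c,d);ok=d>0
    if tag: save(tag,im)
    for nm,x,y,r,z0,z1 in rois:
        m=ok&(np.hypot(X[...,0]-x,X[...,1]-y)<r)&(X[...,2]>z0)&(X[...,2]<z1);q=X[m]
        if len(q)<20: print(nm,len(q));continue
        rc=cv2.minAreaRect((q[:,:2]*1000).astype(np.float32))
        print(nm,len(q),"mean",np.round(q.mean(0),4),"zmed",round(np.median(q[:,2]),4),"rect",np.round(rc[0],1),np.round(rc[1],1),round(rc[2],1))
    o=get_obs();print(o["time"],np.round(o["tool_pos"],4),np.round(o["ee_rot"],4),np.round(o["wrist_force"],1),o["width"],o["finger_force"])
    return im,d,X
E
python3 - <<'E'
from w import *
look([("barrel",.583,.077,.035,.044,.06),("capknob",.584,.1625,.03,.026,.045),("spacer",.4645,.098,.04,.018,.032),("mount",.469,.1675,.04,.045,.07)],"w1")
E
```

```text
barrel 1581 mean [0.5842 0.0766 0.0491] zmed 0.0493 rect [584.2  75.9] [39.6 39.7] 57.7
capknob 434 mean [0.5856 0.161  0.0321] zmed 0.0321 rect [585.5 160.7] [18.8 18.8] 85.4
spacer 1718 mean [0.4666 0.0978 0.0236] zmed 0.0238 rect [466.3  97. ] [54.8 55.1] 3.2
mount 1105 mean [0.4718 0.1671 0.0536] zmed 0.0546 rect [470.6 166.3] [49.7 10.9] 85.5
2.55 [0.5816 0.0744 0.1762] [-3.1409e+00  8.0000e-04  1.4901e+00] [-0.4 -0.5 -0.3] 0.0637886409555168 0.0
```

View pics/w1.png

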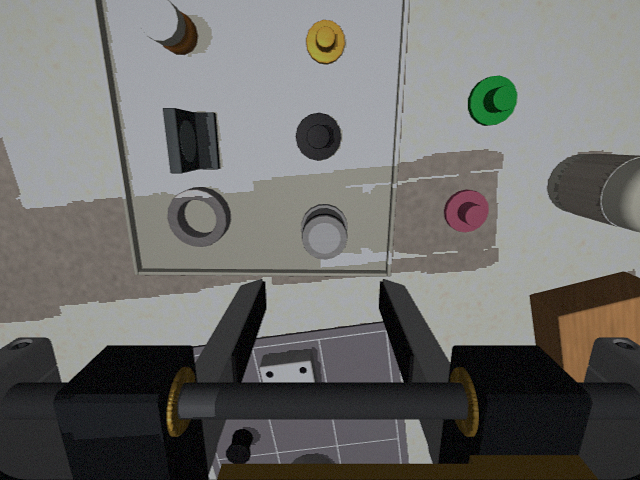

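The wrist view shows the barrel at (324,232), the cap at (318,137), the mount at (190,140) and the spacer at (198,215). It agrees with the fixed cameras to within about 1 mm. Next I'll descend and grip the barrel.

>>> move_arm(steps=[0,0,0,0.002,0.002,-0.045,0.68,0,0,0,0.002,0.002,-0.09,0.68,0,0,0,0.002,0.002,-0.125,0.68,0,0,0,0.002,0.002,-0.147,0.68,0,0,0,0.002,0.002,-0.147,0.68,0,0,0,0.002,0.002,-0.147,0.68,0,0,0,0.002,0.002,-0.147,0,0,0,0,0.002,0.002,-0.147,0,0,0,0,0.002,0.002,-0.147,0,0,0,0,0.002,0.002,-0.147,0,0,0,0,0.002,0.002,-0.147,0,0,0,0,0.002,0.002,-0.147,0])

```text
time: 3.75
tool_pos: [0.5846, 0.0768, 0.0308]
ee_rot: [3.14, 0.0, 1.49]
wrist_force: [-0.8, -0.3, 6.1]
width: 0.0395
finger_force: 30.0
```

>>> move_arm(steps=[0,0,0,0,0,0.04,0,0,0,0,0,0,0.085,0,0,0,0,-0.006,-0.045,0.085,0,0,0,0,-0.012,-0.09,0.085,0,0,0,0,-0.018,-0.135,0.085,0,0,0,0,-0.024,-0.18,0.085,0,0,0,0,-0.03,-0.225,0.085,0,0,0,0,-0.036,-0.265,0.085,0,0,0,0,-0.04,-0.3,0.085,0,0,0,0,-0.042,-0.316,0.085,0,0,0,0,-0.042,-0.316,0.085,0,0,0,0,-0.042,-0.316,0.085,0])

```text
time: 4.95
tool_pos: [0.542, -0.238, 0.1139]
ee_rot: [-3.141, -0.002, 1.49]
wrist_force: [0.7, 0.5, -1.4]
width: 0.0391
finger_force: 30.0
```

```bash
python3 - <<'E'
from w import *
c=cam("side");im,d=snapshot("side");X=cloud(c,d);save("s2",im[100:340,250:570])
c2=cam("top");im2,d2=snapshot("top");X2=cloud(c2,d2)
for n,XX in(("side",X),("top",X2)):
  q=XX[(np.hypot(XX[...,0]-.542,XX[...,1]+.24)<.04)&(XX[...,2]<.125)&(XX[...,2]>.085)]
  print(n,len(q),q.mean(0) if len(q) else "", np.histogram(q[:,2],8) if len(q) else "")
look([("ped",.5425,-.2395,.04,.013,.026),("riser",.532,-.09,.045,.022,.036),("barrel?",.542,-.24,.05,.08,.14)],"w2")
E
```

```text
side 462 [ 0.53792972 -0.22436206  0.10816163] (array([43, 65, 41, 46, 58, 67, 66, 76]), array([0.0879736 , 0.09259641, 0.09721923, 0.10184204, 0.10646486,
       0.11108767, 0.11571048, 0.1203333 , 0.12495611]))
top 54 [ 0.5525082  -0.21998027  0.09845188] (array([ 3, 12, 21,  6,  5,  2,  3,  2]), array([0.08595011, 0.09010039, 0.09425067, 0.09840095, 0.10255123,
       0.10670151, 0.11085179, 0.11500207, 0.11915235]))
ped 2361 mean [ 0.5451 -0.2296  0.019 ] zmed 0.0191 rect [ 545.1 -232. ] [40.2 58.9] 82.0
riser 7707 mean [ 0.5329 -0.094   0.028 ] zmed 0.0281 rect [533.3 -92.5] [56.1 56.2] 3.9
barrel? 9071 mean [ 0.5433 -0.232   0.1247] zmed 0.1321 rect [ 542.6 -231.9] [47.5 49.5] 43.5
5.1 [ 0.5423 -0.2374  0.1143] [-3.1415e+00 -8.0000e-04  1.4921e+00] [-0.6  0.3 -1.3] 0.03937812899765216 29.998939633369446
```

View pics/w2.png

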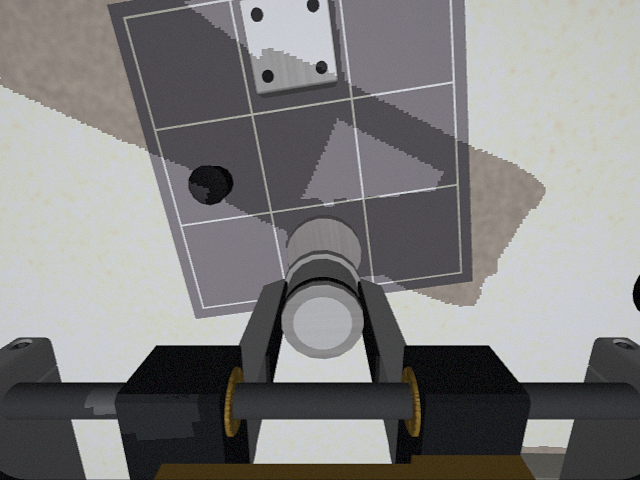

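The wrist view shows the barrel held upright at (322,318) with the pedestal behind it at (322,245). I'll lower to just above the pedestal and measure the offset.

>>> move_arm(steps=[0,0,0,0,-0.001,-0.04,0,0,0,0,0,-0.001,-0.062,0,0,0,0,0,-0.001,-0.062,0,0,0,0,0,-0.001,-0.062,0])

```text
time: 5.5
tool_pos: [0.5423, -0.2393, 0.0527]
ee_rot: [-3.141, -0.0, 1.491]
wrist_force: [-0.7, -1.0, -0.8]
width: 0.0392
finger_force: 30.0
```

```bash
cat >> w.py <<'E'
def circ(X,ok,x,y,r,z0,z1):
    q=X[ok&(np.hypot(X[...,0]-x,X[...,1]-y)<r)&(X[...,2]>z0)&(X[...,2]<z1)]
    if len(q)<20: return len(q)
    (a,b),rad=cv2.minEnclosingCircle((q[:,:2]*1000).astype(np.float32));return len(q),round(a,1),round(b,1),round(rad,1),np.round(q.mean(0)*1000,1)
E
python3 - <<'E'
from w import *
from scipy.optimize import least_squares
for n in("side","top","wrist"):
  c=cam(n);im,d=snapshot(n);X=cloud(c,d);ok=d>0;save("z_"+n,im);np.savez("/tmp/p_%s.npz"%n,im=im,d=d)
  print(n,"zone hist",np.histogram(X[ok&(np.hypot(X[...,0]-.542,X[...,1]+.239)<.03)][:,2],np.arange(.01,.09,.005))[0])
  print(" btop",circ(X,ok,.542,-.239,.028,.067,.074)," ped",circ(X,ok,.542,-.239,.036,.015,.023)," cyl",circ(X,ok,.542,-.239,.03,.035,.06), "riser",circ(X,ok,.532,-.09,.045,.022,.036))
o=get_obs();print(o["time"],o["tool_pos"],o["wrist_force"],o["width"])
E
```

```text
side zone hist [ 58 109  74  24  60  45  51  50  58  53  49  59 148  26  22]
 btop (168, 542.0, -234.0, 25.9, array([ 542.7, -234.6,   71.5]))  ped (188, 543.0, -237.8, 31.2, array([ 537.8, -226.3,   19.4]))  cyl (257, 542.8, -230.2, 28.5, array([ 540.6, -225.4,   48.1])) riser (569, 531.0, -89.8, 37.8, array([529.9, -85.9,  28.2]))
top zone hist [10 78 20  1 15  7  1  0  0  0  0  0  0  0  0]
 btop 0  ped (94, 551.0, -222.9, 21.7, array([ 552.6, -218.9,   18.2]))  cyl 8 riser (938, 532.3, -90.9, 38.4, array([532. , -90.6,  27.6]))
wrist zone hist [ 147 1650  141   42  221  630  259  337  387  424  365  604 5199  322
  352]
 btop (5224, 542.4, -234.7, 27.1, array([ 543.6, -239. ,   72.6]))  ped (1828, 543.9, -240.3, 29.5, array([ 544.6, -223.9,   19. ]))  cyl (2037, 542.6, -232.1, 29.1, array([ 543.9, -227.1,   46.5])) riser (7591, 533.9, -103.8, 31.7, array([ 533.1, -106.4,   27.9]))
5.65 [ 0.54343409 -0.24059484  0.05482049] [ 0.38749919  0.6884269  -2.07538891] 0.03881903662689448
```

```bash
python3 - <<'E'
from w import *
c=cam("wrist");z=np.load("/tmp/p_wrist.npz");d=z["d"];X=cloud(c,d);x,y,h=[X[...,i]*1000 for i in range(3)];ok=d>0
m=ok&(abs(h-72.6)<2)&(abs(x-543)<6)&(abs(y+239)<30);print("barrel y",np.percentile(y[m],[0.5,99.5]),np.median(h[m]))
for yy in(-250,-240,-232,-228):
    m2=ok&(abs(h-72.6)<1.5)&(abs(y-yy)<2)&(abs(x-543)<28);print(yy,"x",np.percentile(x[m2],[.5,99.5]))
m=ok&(abs(h-19)<3)&(abs(x-543.5)<6)&(abs(y+225)<30);print("ped ymax",np.percentile(y[m],99.5))
for yy in(-220,-225,-230):
    m2=ok&(abs(h-19)<3)&(abs(y-yy)<1.5)&(abs(x-543.5)<34);a=np.percentile(x[m2],[.5,99.5]);print(yy,"ped x",a,a.mean(),"half",np.diff(a)/2,"=>yc",yy-np.sqrt(max(0,900-(np.diff(a)[0]/2)**2)))
E
```

```text
barrel y [-260.84461257 -221.97466251] 73.28080930941104
-250 x [526.02222763 562.79672769]
-240 x [524.68438397 563.60339321]
-232 x [517.01210809 566.41369138]
-228 x [515.56526361 559.56397013]
ped ymax -212.26276874086523
-220 ped x [523.31282565 564.09914571] 543.705985683578 half [20.39316003] =>yc -242.00270492321155
-225 ped x [518.6689852  568.31894849] 543.4939668474301 half [24.82498164] =>yc -241.84399852753424
-230 ped x [516.53044851 571.29296593] 543.9117072237843 half [27.38125871] =>yc -242.25833069769132
```

The offset is under 1 mm. Next I'll set it down slowly.

>>> move_arm(steps=[0,0,0,0,0,-0.004,0,0,0,0,0,0,-0.006,0,0,0,0,0,0,-0.007,0,0,0,0,0,0,-0.007,0])

```text
time: 6.05
tool_pos: [0.542, -0.2404, 0.0458]
ee_rot: [3.141, 0.0, 1.49]
wrist_force: [-0.7, 0.3, 0.1]
width: 0.0387
finger_force: 30.0
```

>>> move_arm(steps=[0,0,0,0,0,-0.0005,0,0,0,0,0,0,-0.001,0,0,0,0,0,0,-0.001,0])

```text
time: 6.35
tool_pos: [0.542, -0.2404, 0.0458]
ee_rot: [3.141, 0.0, 1.49]
wrist_force: [-3.0, 1.4, 6.1]
width: 0.0391
finger_force: 30.0
```

```bash
python3 - <<'E'
from w import *
c=cam("wrist");im,d=snapshot("wrist");X=cloud(c,d);x,y,h=[X[...,i]*1000 for i in range(3)];ok=d>0
m=ok&(abs(h-66)<8)&(abs(x-543)<6)&(abs(y+240)<15);print("top h",np.median(h[m]))
for i in range(3): o=get_obs();print(o["tool_pos"],o["wrist_force"])
E
```

```text
top h 64.43224391256744
[ 0.54200182 -0.24038938  0.04581295] [-3.11220768  1.24589975  5.05162353]
[ 0.54200182 -0.24038938  0.04581295] [-3.11220768  1.24589975  5.05162353]
[ 0.54200182 -0.24038938  0.04581295] [-3.11220768  1.24589975  5.05162353]
```

It's seated. I'll release and rise.

>>> move_arm(steps=[0,0,0,0,0,0,0.5,0,0,0,0,0,0,0.6,0,0,0,0,0,0,0.65,0,0,0,0,0,0,0.65,0,0,0,0,0,0.03,0.65,0,0,0,0,0,0.075,0.65,0,0,0,0,0,0.12,0.65,0,0,0,0.012,0.05,0.12,0.65,0,0,0,0.018,0.1,0.12,0.5,0,0,0,0.018,0.1,0.12,0.5])

```text
time: 7.4
tool_pos: [0.5607, -0.1353, 0.1651]
ee_rot: [3.14, -0.002, 1.496]
wrist_force: [0.1, -0.1, -0.0]
width: 0.0491
finger_force: 0.0
```

```bash
python3 - <<'E'
from w import *
c=cam("wrist")
for n in("side","top"):
  c=cam(n);im,d=snapshot(n);X=cloud(c,d);ok=d>0
  print(n," btop",circ(X,ok,.542,-.239,.028,.06,.07)," ped",circ(X,ok,.542,-.239,.036,.015,.023),"flange",circ(X,ok,.542,-.239,.035,.0245,.03))
im,d,X=look([("btop",.542,-.24,.03,.058,.07)],"w3")
E
```

```text
side  btop (164, 542.4, -240.1, 22.0, array([ 540.6, -236.1,   64.5]))  ped (155, 543.7, -237.7, 31.6, array([ 538.3, -224.7,   19.4])) flange (69, 541.0, -237.3, 22.3, array([ 536.8, -226. ,   27.4]))
top  btop (292, 541.5, -239.3, 20.1, array([ 543.2, -235.2,   63.9]))  ped (143, 543.1, -239.7, 30.1, array([ 535.7, -228.5,   19. ])) flange (61, 541.5, -239.2, 22.4, array([ 536.6, -227.2,   27.1]))
btop 1506 mean [ 0.5429 -0.2392  0.0639] zmed 0.0642 rect [ 542.9 -240.8] [39.9 39.8] 49.7
7.55 [ 0.5599 -0.1404  0.1641] [-3.1412e+00  7.0000e-04  1.4907e+00] [ 0.7 -0.1 -0.4] 0.04695303515143225 0.0
```

View pics/w3.png

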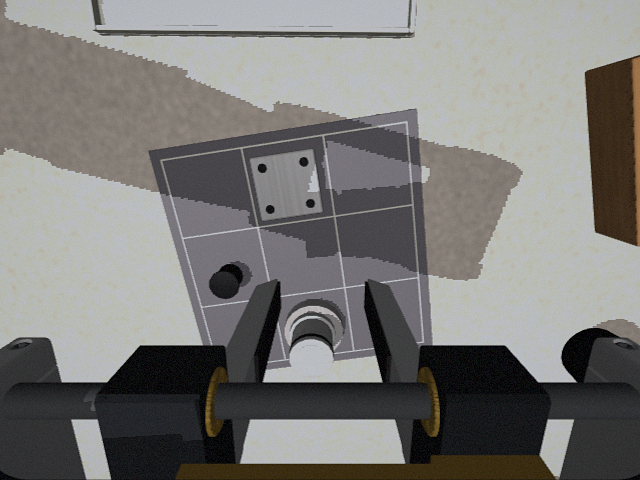

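The barrel stands upright and centred at (312,355). The cap is next.

>>> move_arm(steps=[0,0,0,0.004,0.045,0,0.5,0,0,0,0.008,0.09,0,0.5,0,0,0,0.012,0.135,0,0.5,0,0,0,0.016,0.18,0,0.5,0,0,0,0.02,0.225,0,0.5,0,0,0,0.022,0.27,0,0.5,0,0,0,0.024,0.302,0,0.5,0,0,0,0.024,0.302,-0.045,0.5,0,0,0,0.024,0.302,-0.09,0.5,0,0,0,0.024,0.302,-0.1,0.5,0,0,0,0.024,0.302,-0.1,0.5])

```text
time: 8.65
tool_pos: [0.5827, 0.16, 0.0618]
ee_rot: [-3.136, 0.002, 1.488]
wrist_force: [0.6, -0.3, 0.3]
width: 0.047
finger_force: 0.0
```

```bash
python3 - <<'E'
from w import *
look([("knob",.585,.161,.03,.026,.04)])
E
```

```text
knob 859 mean [0.5855 0.1621 0.0317] zmed 0.032 rect [585.5 161.3] [19.5 19.7] 2.8
8.7 [0.5844 0.1605 0.0645] [-3.141e+00  4.000e-04  1.488e+00] [1.6 0.4 1.1] 0.047262351563646145 0.0
```

>>> move_arm(steps=[0,0,0,0,0.0015,-0.02,0.5,0,0,0,0,0.0015,-0.036,0.5,0,0,0,0,0.0015,-0.036,0.5,0,0,0,0,0.0015,-0.036,0,0,0,0,0,0.0015,-0.036,0,0,0,0,0,0.0015,-0.036,0,0,0,0,0,0.0015,-0.036,0,0,0,0,0,0.0015,-0.036,0,0,0,0,0,0.0015,-0.036,0])

```text
time: 9.6
tool_pos: [0.5848, 0.1633, 0.0297]
ee_rot: [3.139, -0.0, 1.49]
wrist_force: [-0.5, -0.3, 3.8]
width: 0.0187
finger_force: 30.0
```

>>> move_arm(steps=[0,0,0,0,0,0.045,0,0,0,0,0,0,0.09,0,0,0,0,-0.002,-0.04,0.105,0,0,0,0,-0.006,-0.085,0.105,0,0,0,0,-0.011,-0.13,0.105,0,0,0,0,-0.016,-0.175,0.105,0,0,0,0,-0.021,-0.22,0.105,0,0,0,0,-0.026,-0.265,0.105,0,0,0,0,-0.031,-0.31,0.105,0,0,0,0,-0.036,-0.35,0.105,0,0,0,0,-0.04,-0.385,0.105,0,0,0,0,-0.042,-0.402,0.105,0])

```text
time: 10.8
tool_pos: [0.5409, -0.2414, 0.1326]
ee_rot: [-3.14, -0.0, 1.487]
wrist_force: [-0.4, 0.7, 0.7]
width: 0.0186
finger_force: 30.0
```

>>> move_arm(steps=[0,0,0,0,0,-0.02,0,0,0,0,0,0,-0.037,0,0,0,0,0,0,-0.037,0,0,0,0,0,0,-0.037,0])

```text
time: 11.2
tool_pos: [0.5419, -0.2379, 0.0961]
ee_rot: [-3.14, -0.001, 1.491]
wrist_force: [1.0, -1.4, 0.0]
width: 0.0187
finger_force: 30.0
```

```bash
python3 - <<'E'
from w import *
for n in("side","wrist"):
  c=cam(n);im,d=snapshot(n);X=cloud(c,d);save("c_"+n,cv2.resize(im[130:250,300:460] if n=="side" else im[200:420,200:440],None,fx=3,fy=3));np.savez("/tmp/c_%s.npz"%n,d=d)
for i in range(2):o=get_obs();print(o["time"],o["tool_pos"],o["wrist_force"],o["width"],o["finger_force"])
x,y,h=[X[...,i]*1000 for i in range(3)]
m=(d>0)&(np.hypot(x-543,y+240)<40);print(np.histogram(h[m],np.arange(15,125,5)))
a=cv2.imread("pics/c_side.png");b=cv2.imread("pics/c_wrist.png")
b=cv2.resize(b,(393,360));cv2.imwrite("pics/c.png",cv2.resize(np.hstack([a,b]),(800,330)))
E
```

```text
11.3 [ 0.5427317  -0.23847119  0.09761613] [ 0.52479148 -0.79009425  0.42886951] 0.018337815070378054 29.999765753746033
11.3 [ 0.5427317  -0.23847119  0.09761613] [ 0.52479148 -0.79009425  0.42886951] 0.018337815070378054 29.999765753746033
(array([1231,  191,  488,   99,  106,  113,  114,   87,  167,  150,    2,
         95, 1054,  313,  209,  310, 1153,  379,  268,  275,  291]), array([ 15,  20,  25,  30,  35,  40,  45,  50,  55,  60,  65,  70,  75,
        80,  85,  90,  95, 100, 105, 110, 115, 120]))
```

View pics/c.png

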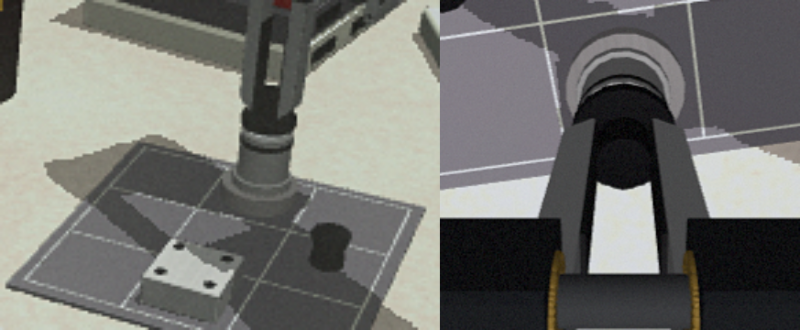

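```bash
python3 - <<'E'
from w import *
c=cam("wrist");d=np.load("/tmp/c_wrist.npz")["d"];X=cloud(c,d);x,y,h=[X[...,i]*1000 for i in range(3)];ok=d>0
m=ok&(abs(x-543)<5)&(np.abs(y+240)<30)
for lo,hi in((94,103),(74,84)):
    k=m&(h>lo)&(h<hi);print(lo,np.median(h[k]),np.percentile(y[k],[.5,99.5]))
for yy in(-222,-225,-228):
    k=ok&(abs(h-79)<4)&(abs(y-yy)<1.2)&(abs(x-543)<30);a=np.percentile(x[k],[1,99]);print(yy,a,a.mean())
E
```

```text
94 99.95101041676082 [-250.07145823 -230.66880085]
74 79.94027770060384 [-232.39619113 -219.92667378]
-222 [532.75657583 554.03580352] 543.3961896762373
-225 [529.2566251  557.24698837] 543.25180673556
-228 [527.03044478 559.81465688] 543.4225508262803
```

Cap and barrel agree to 0.5 mm, with a gap of about 8 mm. I'll lower it.

>>> move_arm(steps=[0,0,0,0,0,-0.004,0,0,0,0,0,0,-0.007,0,0,0,0,0,0,-0.008,0,0,0,0,0,0,-0.008,0,0,0,0,0,0,-0.008,0])

```text
time: 11.8
tool_pos: [0.5425, -0.2389, 0.0897]
ee_rot: [3.14, 0.0, 1.49]
wrist_force: [-0.3, -0.3, 5.9]
width: 0.0189
finger_force: 30.0
```

>>> move_arm(steps=[0,0,0,0,0,0,0.35,0,0,0,0,0,0,0.45,0,0,0,0,0,0,0.45,0,0,0,0,0,0.03,0.45,0,0,0,0,0,0.07,0.45,0,0,0,-0.008,0.045,0.08,0.45,0,0,0,-0.016,0.09,0.08,0.45,0,0,0,-0.024,0.135,0.08,0.45,0,0,0,-0.032,0.18,0.08,0.45,0,0,0,-0.04,0.225,0.08,0.45,0,0,0,-0.04,0.225,0.08,0.45])

```text
time: 12.9
tool_pos: [0.5007, -0.0091, 0.1683]
ee_rot: [-3.141, -0.002, 1.496]
wrist_force: [-0.2, -0.4, -0.9]
width: 0.0423
finger_force: 0.0
```

```bash
python3 - <<'E'
from w import *
for n in("side","top"):
  c=cam(n);im,d=snapshot(n);X=cloud(c,d);ok=d>0
  print(n,"disc",circ(X,ok,.542,-.239,.03,.067,.077),"knob",circ(X,ok,.542,-.239,.03,.088,.1))
look([])
E
```

```text
side disc (70, 533.7, -238.5, 19.4, array([ 529.5, -235.2,   72.2])) knob 19
top disc (311, 542.5, -239.8, 21.3, array([ 541.3, -237.5,   71.9])) knob (106, 542.3, -239.7, 10.3, array([ 542.1, -239.4,   91.7]))
13.05 [ 0.502  -0.0142  0.1683] [-3.1416e+00  8.0000e-04  1.4902e+00] [-0.4 -0.3  0.1] 0.042478217722108656 0.0
```

>>> move_arm(steps=[0,0,0,-0.008,0.045,0,0.45,0,0,0,-0.016,0.09,0,0.45,0,0,0,-0.024,0.135,0,0.45,0,0,0,-0.033,0.18,0,0.45,0,0,0,-0.033,0.18,-0.03,0.45,0,0,0,-0.033,0.18,-0.06,0.45,0,0,0,-0.033,0.18,-0.06,0.45,0,0,0,-0.033,0.18,-0.06,0.45])

```text
time: 13.85
tool_pos: [0.4694, 0.1649, 0.1082]
ee_rot: [-3.14, 0.001, 1.488]
wrist_force: [0.2, -0.5, 0.2]
width: 0.0424
finger_force: 0.0
```

```bash
python3 - <<'E'
from w import *
look([("mount",.4695,.1668,.045,.045,.07),("spacer",.4645,.0975,.04,.018,.032)])
E
```

```text
mount 1072 mean [0.4701 0.1686 0.0548] zmed 0.0551 rect [469.8 166.6] [50.5  9.6] 85.3
spacer 2150 mean [0.4657 0.0987 0.0235] zmed 0.0239 rect [465.6  96.8] [55.5 54.3] 84.0
13.9 [0.4702 0.1652 0.1095] [ 3.1402e+00 -2.0000e-04  1.4876e+00] [ 0.1 -0.4 -0.2] 0.04261149984879909 0.0
```

The cap is centred on the barrel at (542.4, -239.8) mm, with its knob top at 92 mm. Now I'll grip the mount.

>>> move_arm(steps=[0,0,0,-0.001,0.0025,-0.03,0.45,0,0,0,-0.001,0.0025,-0.06,0.45,0,0,0,-0.001,0.0025,-0.077,0.45,0,0,0,-0.001,0.0025,-0.077,0.45,0,0,0,-0.001,0.0025,-0.077,0.2,0,0,0,-0.001,0.0025,-0.077,0,0,0,0,-0.001,0.0025,-0.077,0,0,0,0,-0.001,0.0025,-0.077,0,0,0,0,-0.001,0.0025,-0.077,0,0,0,0,-0.001,0.0025,-0.077,0])

```text
time: 14.9
tool_pos: [0.4687, 0.1689, 0.0325]
ee_rot: [3.14, -0.0, 1.49]
wrist_force: [-0.4, -0.2, 3.4]
width: 0.0098
finger_force: 30.0
```

>>> move_arm(steps=[0,0,0,0,0,0.035,0,0,0,0,0,0,0.07,0,0,0,0.03,0.008,-0.04,0.07,0,0,0,0.06,0.017,-0.085,0.07,0,0,0,0.09,0.026,-0.13,0.07,0,0,0,0.12,0.035,-0.175,0.07,0,0,0,0.147,0.044,-0.22,0.07,0,0,0,0.147,0.053,-0.265,0.07,0,0,0,0.147,0.062,-0.305,0.07,0,0,0,0.147,0.0685,-0.3325,0.07,0,0,0,0.147,0.0685,-0.3325,0.03,0,0,0,0.147,0.0685,-0.3325,0.012,0])

```text
time: 16.1
tool_pos: [0.5345, -0.1642, 0.0399]
ee_rot: [-3.137, -0.002, 1.635]
wrist_force: [-0.7, 0.9, -2.7]
width: 0.0098
finger_force: 30.0
```

```bash
python3 - <<'E'
from w import *
im,d,X=look([("plate?",.538,-.166,.045,.056,.066),("base",.538,-.166,.04,.014,.026),("riser",.5325,-.092,.045,.022,.036)],"w5")
for n in("side","top"):
  c=cam(n);im,d=snapshot(n);X=cloud(c,d)
  q=X[(d>0)&(np.hypot(X[...,0]-.537,X[...,1]+.165)<.045)&(X[...,2]>.012)&(X[...,2]<.066)]
  print(n,len(q),np.round(q.min(0),3),np.round(q.max(0),3),np.histogram(q[:,2],np.arange(.01,.07,.004))[0])
E
```

```text
plate? 2670 mean [ 0.5349 -0.1625  0.0621] zmed 0.0625 rect [ 532.1 -165.3] [49.6 32.4] 73.8
base 2197 mean [ 0.534  -0.1508  0.0194] zmed 0.0196 rect [ 534.5 -158.4] [44.  34.6] 3.7
riser 12580 mean [ 0.5331 -0.091   0.0281] zmed 0.0281 rect [533.2 -92.3] [56.2 56.3] 4.0
16.15 [ 0.5325 -0.1629  0.0368] [-3.1317 -0.0051  1.6354] [-2.3 -0.  -3.1] 0.009891929326720386 29.99967634677887
side 569 [ 0.508 -0.189  0.012] [ 0.554 -0.136  0.066] [ 10 132  57  13  21  29  33  34  34  32  37  33  75  29]
top 3 [ 0.511 -0.151  0.02 ] [ 0.512 -0.149  0.02 ] [0 0 3 0 0 0 0 0 0 0 0 0 0 0]
```

View pics/w5.png

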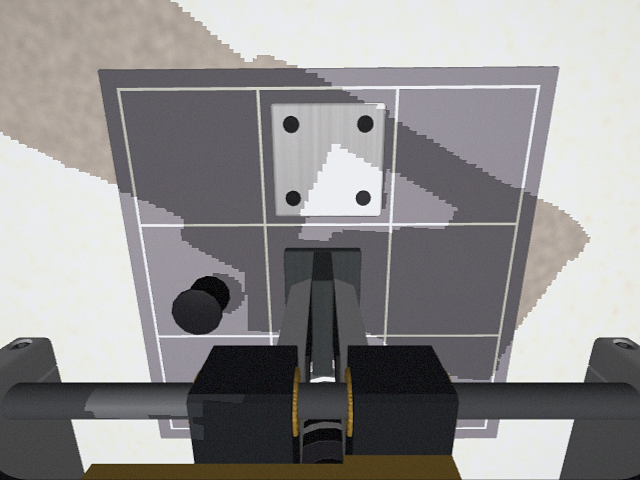

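The wrist view shows the mount's base at (322,262), parallel to the mat lines and to the riser's edge (327,160). I'll let the arm settle before correcting.

>>> move_arm(steps=[0,0,0,0,0,0,0,0,0,0,0,0,0,0])

```text
time: 16.45
tool_pos: [0.5377, -0.164, 0.0453]
ee_rot: [3.139, 0.001, 1.637]
wrist_force: [-0.0, -0.1, -1.4]
width: 0.0095
finger_force: 30.0
```

```bash
python3 - <<'E'
from w import *
im,d,X=look([("plate?",.538,-.166,.045,.056,.066),("riser",.5325,-.092,.045,.022,.036)])
m=(d>0)&(np.hypot(X[...,0]-.536,X[...,1]+.165)<.036)&(X[...,2]>.013)&(X[...,2]<.0225)&(X[...,1]>-.15)
q=X[m];print(np.median(q[:,2]),cv2.minAreaRect((q[:,:2]*1000).astype(np.float32)),q[:,1].max())
q=X[(d>0)&(abs(X[...,2]-.004)<.002)&(np.hypot(X[...,0]-.537,X[...,1]+.165)<.06)]
print("mat z",np.median(q[:,2]))
E
```

```text
plate? 644 mean [ 0.537  -0.152   0.0611] zmed 0.0611 rect [ 537.  -149.3] [34.2 16.8] 3.9
riser 11908 mean [ 0.5331 -0.0911  0.0281] zmed 0.0281 rect [533.2 -92.5] [56.3 56. ] 3.8
16.5 [ 0.5376 -0.164   0.0453] [3.1385e+00 1.5000e-03 1.6373e+00] [ 1.7  0.7 -1.8] 0.009836786850151755 29.999727308750153
0.02049394883017264 ((536.8284301757812, -141.59799194335938), (43.19097137451172, 0.8838276267051697), 3.5042083263397217) -0.14007405384229066
mat z 0.0041703273046290856
```

>>> move_arm(steps=[0,0,0,0,0,-0.006,0,0,0,0,0,0,-0.01,0,0,0,0,0,0,-0.01,0,0,0,0,0,0,-0.01,0])

```text
time: 16.9
tool_pos: [0.5362, -0.1637, 0.0331]
ee_rot: [-3.141, -0.0, 1.637]
wrist_force: [0.4, -0.3, -1.6]
width: 0.0097
finger_force: 30.0
```

```bash
cat > m.py <<'E'
from w import *
im,d,X=look([("riser",.5325,-.092,.045,.022,.036)])
near=(d>0)&(np.hypot(X[...,0]-.538,X[...,1]+.166)<.045)
q=X[near&(X[...,1]>-.16)&(X[...,2]>.008)&(X[...,2]<.02)];zt=np.median(q[:,2])
q=X[near&(abs(X[...,2]-zt)<.0025)&(X[...,1]>-.158)]
u=np.array([np.cos(.0663),np.sin(.0663)]);v=np.array([-u[1],u[0]]);R0=np.array([.5332,-.0924])
print("base top",zt,"mat-x ext",np.percentile((q[:,:2]-R0)@u,[.5,99.5])*1000,"mat-y max",np.percentile((q[:,:2]-R0)@v,99.5)*1000, "(want -22..22, -50)")
e=[]
for s in np.arange(-.018,.019,.004):
    w=q[abs((q[:,:2]-R0)@u-s)<.002]
    if len(w)>5:e.append((s,np.percentile((w[:,:2]-R0)@v,98)))
print("edge slope",np.polyfit(*np.array(e).T,1))
E
python3 m.py
```

```text
riser 13532 mean [ 0.5331 -0.0908  0.0281] zmed 0.0281 rect [533.2 -92.1] [56.2 55.5] 3.8
16.95 [ 0.5364 -0.1637  0.0334] [-3.1415e+00 -1.0000e-04  1.6368e+00] [-0.3  0.1 -1.9] 0.009691482519690018 29.999694228172302
base top 0.012755778283681088 mat-x ext [-23.00187266  20.48427086] mat-y max -48.49987190321706 (want -22..22, -50)
edge slope [-0.00169924 -0.04872793]
```

>>> move_arm(steps=[0,0,0,0.0012,-0.0014,0.001,0,0,0,0,0.0012,-0.0014,0,0,0,0,0,0.0012,-0.0014,-0.001,0,0,0,0,0.0012,-0.0014,-0.001,0])

```text
time: 17.35
tool_pos: [0.5377, -0.1652, 0.0325]
ee_rot: [3.141, 0.0, 1.637]
wrist_force: [-0.2, 0.5, -2.0]
width: 0.01
finger_force: 30.0
```

```bash
python3 m.py
```

```text
riser 13754 mean [ 0.5331 -0.0908  0.0281] zmed 0.0281 rect [533.2 -92.1] [56.2 55.5] 3.7
17.4 [ 0.5377 -0.1652  0.0325] [3.1414e+00 1.0000e-04 1.6368e+00] [ 0.4  0.7 -0.8] 0.009653279652567102 29.999784529209137
base top 0.012044726251378405 mat-x ext [-21.61522971  21.8452834 ] mat-y max -50.2650788760993 (want -22..22, -50)
edge slope [-0.00493046 -0.05041768]
```

It's centred. I'll press lightly, release and rise.

>>> move_arm(steps=[0,0,0,0,0,-0.0005,0,0,0,0,0,0,-0.0005,0,0,0,0,0,0,-0.0005,0.2,0,0,0,0,0,-0.0005,0.35,0,0,0,0,0,-0.0005,0.35,0,0,0,0,0,0.03,0.35,0,0,0,0,0,0.07,0.35,0,0,0,0,0,0.11,0.35,0,0,0,0,0,0.12,0.35,0,0,0,0,0,0.12,0.35])

```text
time: 18.4
tool_pos: [0.539, -0.1657, 0.1549]
ee_rot: [3.137, 0.002, 1.637]
wrist_force: [0.2, -0.5, -0.8]
width: 0.0325
finger_force: 0.0
```

```bash
python3 - <<'E'
from w import *
look([("plate",.538,-.166,.04,.045,.07),("riser",.5325,-.092,.045,.022,.036)])
c=cam("side");im,d=snapshot("side");X=cloud(c,d)
q=X[(d>0)&(np.hypot(X[...,0]-.537,X[...,1]+.165)<.04)&(X[...,2]>.045)&(X[...,2]<.07)];print(cv2.minAreaRect((q[:,:2]*1000).astype(np.float32)))
E
```

```text
plate 764 mean [ 0.5382 -0.1655  0.0548] zmed 0.055 rect [ 538.1 -167.2] [ 9.8 49.6] 3.8
riser 4815 mean [ 0.5333 -0.0914  0.028 ] zmed 0.0281 rect [533.4 -92.2] [56.1 55.7] 3.9
18.45 [ 0.5378 -0.1653  0.1524] [3.1408e+00 4.0000e-04 1.6368e+00] [0.2 0.6 0.1] 0.033249625046847024 0.0
((536.6470336914062, -165.3387908935547), (10.319068908691406, 51.25248718261719), 3.4666941165924072)
```

>>> move_arm(steps=[0,0,-0.14,-0.006,0.024,0,0.75,0,0,-0.28,-0.013,0.048,0,0.75,0,0,-0.42,-0.02,0.072,0,0.75,0,0,-0.56,-0.026,0.096,0,0.75,0,0,-0.7,-0.033,0.12,0,0.75,0,0,-0.84,-0.04,0.144,0,0.75,0,0,-0.98,-0.046,0.168,0,0.75,0,0,-1.12,-0.053,0.192,0,0.75,0,0,-1.26,-0.06,0.216,0,0.75,0,0,-1.4,-0.066,0.24,0,0.75,0,0,-1.54,-0.073,0.263,0,0.75,0,0,-1.571,-0.073,0.263,-0.04,0.75])

```text
time: 19.7
tool_pos: [0.4667, 0.1004, 0.1149]
ee_rot: [-3.14, -0.008, 0.066]
wrist_force: [1.1, -0.2, 0.3]
width: 0.0704
finger_force: 0.0
```

>>> move_arm(steps=[0,0,0,0,0,0,0.75,0,0,0,0,0,0,0.75])

```text
time: 19.9
tool_pos: [0.4628, 0.0975, 0.11]
ee_rot: [3.141, 0.006, 0.067]
wrist_force: [-0.4, 0.2, -0.2]
width: 0.0707
finger_force: 0.0
```

```bash
python3 - <<'E'
from w import *
look([("spacer",.4655,.097,.04,.018,.032)],"w6")
E
```

```text
spacer 2459 mean [0.4669 0.0965 0.0236] zmed 0.0239 rect [465.9  96.3] [55.1 54.6] 1.8
19.95 [0.4642 0.0974 0.1117] [3.1413e+00 2.4000e-03 6.6000e-02] [0.4 0.  0.1] 0.07030031282603706 0.0
```

View pics/w6.png

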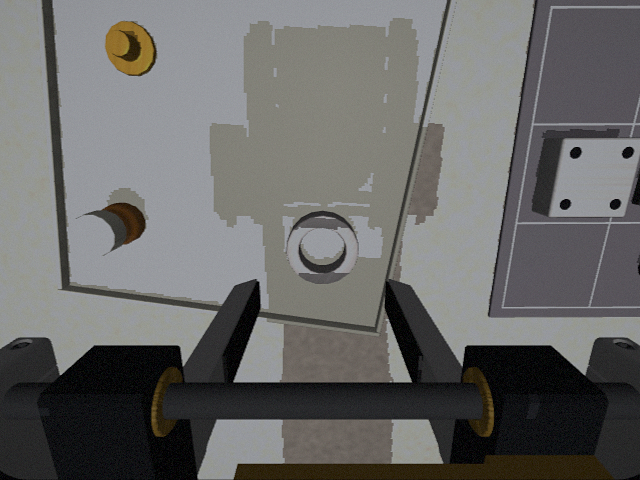

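The spacer is at (322,247). The right tray wall at about (395,247) is roughly 58 mm off, clear of the finger backs at 48 mm. I'll grip it.

>>> move_arm(steps=[0,0,0,0.0005,0.0005,-0.045,0.75,0,0,0,0.0005,0.0005,-0.075,0.75,0,0,0,0.0005,0.0005,-0.09,0.75,0,0,0,0.0005,0.0005,-0.09,0.75,0,0,0,0.0005,0.0005,-0.09,0.75,0,0,0,0.0005,0.0005,-0.09,0.4,0,0,0,0.0005,0.0005,-0.09,0,0,0,0,0.0005,0.0005,-0.09,0,0,0,0,0.0005,0.0005,-0.09,0,0,0,0,0.0005,0.0005,-0.09,0])

```text
time: 20.95
tool_pos: [0.4664, 0.0983, 0.0241]
ee_rot: [3.141, -0.003, 0.066]
wrist_force: [-0.5, -0.3, 4.4]
width: 0.0541
finger_force: 29.9
```

>>> move_arm(steps=[0,0,0,0,0,0.035,0,0,0,0,0,0,0.07,0,0,0,0,0.028,-0.036,0.07,0,0,0,0,0.056,-0.072,0.07,0,0,0,0,0.084,-0.108,0.07,0,0,0,0,0.112,-0.144,0.07,0,0,0,0,0.142,-0.1835,0.07,0,0,0,0,0.142,-0.1835,0.04,0,0,0,0,0.142,-0.1835,0.01,0,0,0,0,0.142,-0.1835,0.006,0,0,0,0,0.142,-0.1835,0.006,0])

```text
time: 22.05
tool_pos: [0.606, -0.0848, 0.0271]
ee_rot: [-3.14, 0.003, 0.066]
wrist_force: [-0.4, 0.4, -1.0]
width: 0.0545
finger_force: 30.0
```

```bash
cat > s.py <<'E'
from w import *
im,d,X=look([],"w7")
ok=d>0
for n in("wrist","side"):
    if n=="side": c=cam(n);im,d=snapshot(n);X=cloud(c,d);ok=d>0
    q=X[ok&(np.hypot(X[...,0]-.608,X[...,1]+.086)<.036)&(X[...,2]>.0195)&(X[...,2]<.034)]
    print(n,"zmed",np.median(q[:,2]));q=q[abs(q[:,2]-np.median(q[:,2]))<.002]
    x,y=q[:,0]*1000,q[:,1]*1000;k=abs(y+86)<4;print("x ext mid",np.percentile(x[k],[1,99]),"y ext",np.percentile(y[abs(x-608)<4],[1,99]))
    k=X[ok&(np.hypot(X[...,0]-.608,X[...,1]+.086)<.016)];print("floor",np.median(k[:,2]))
    # riser top far edge
    q=X[ok&(np.hypot(X[...,0]-.5325,X[...,1]+.091)<.045)&(abs(X[...,2]-.028)<.003)];print("riser",cv2.minAreaRect((q[:,:2]*1000).astype(np.float32)))
E
python3 s.py
```

```text
22.1 [ 0.607  -0.0848  0.0287] [-3.1413e+00  6.0000e-04  6.6200e-02] [ 0.2 -0.1 -1.2] 0.05472677893135658 29.958608150482178
wrist zmed 0.027303847697426928
x ext mid [577.78816624 632.84139846] y ext [-113.12403001  -58.54890759]
floor 0.00408674320948443
riser ((541.0946655273438, -91.72311401367188), (72.86951446533203, 56.06776809692383), 3.880131721496582)
side zmed 0.02867863532565855
x ext mid [577.14518643 586.19843397] y ext [-114.17738309 -101.5506338 ]
floor 0.0222159392971753
riser ((540.7091064453125, -90.03703308105469), (73.12100219726562, 58.443450927734375), 4.69215726852417)
```

View pics/w7.png

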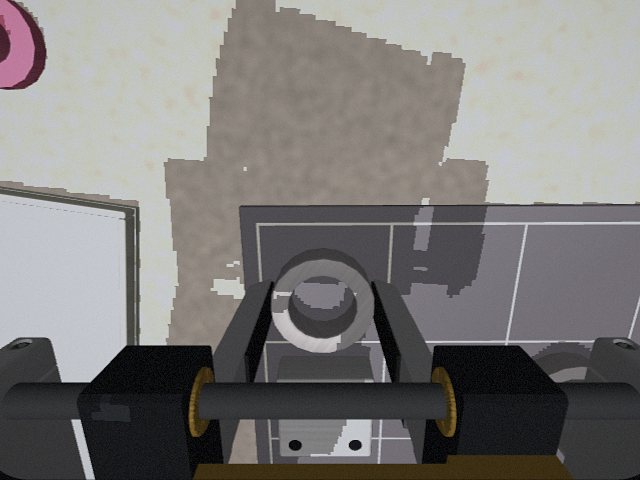

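```bash
python3 - <<'E'
from w import *
im,d,X=look([])
ok=d>0
q=X[ok&(np.hypot(X[...,0]-.5325,X[...,1]+.091)<.045)&(abs(X[...,2]-.028)<.002)&(X[...,0]<.566)]
u=np.array([np.cos(.0663),np.sin(.0663)]);v=np.array([-u[1],u[0]])
a=q[:,:2]@u*1000;b=q[:,:2]@v*1000
print("riser u",np.percentile(a,[.2,99.8]),"v",np.percentile(b,[.3,99.7]))
q=X[ok&(np.hypot(X[...,0]-.606,X[...,1]+.086)<.036)&(abs(X[...,2]-.0272)<.0025)]
a=q[:,:2]@u*1000;b=q[:,:2]@v*1000;c=q[:,:2].mean(0)*1000
ku=abs(b-np.median(b))<3;kv=abs(a-a.mean())<3
print("spacer u",np.percentile(a[ku],[.5,99.5]),np.percentile(a[ku],[.5,99.5]).mean(),"v",np.percentile(b[kv],[.5,99.5]),np.percentile(b[kv],[.5,99.5]).mean())
E
```

```text
22.2 [ 0.608  -0.0849  0.0302] [ 3.1409e+00 -2.4000e-03  6.6400e-02] [ 0.2 -0.6 -0.5] 0.05436635859459217 29.95865235105157
riser u [497.87766213 554.34966254] v [-155.069714   -99.9613798]
spacer u [572.50210522 627.90610661] 600.2041059156584 v [-153.44344061  -99.00458277] -126.22401168681208
```

>>> move_arm(steps=[0,0,0,0.001,-0.001,0,0,0,0,0,0.001,-0.001,-0.003,0,0,0,0,0.001,-0.001,-0.0045,0,0,0,0,0.001,-0.001,-0.0045,0])

```text
time: 22.6
tool_pos: [0.608, -0.0861, 0.0239]
ee_rot: [-3.142, 0.0, 0.066]
wrist_force: [0.2, 1.3, -1.8]
width: 0.0541
finger_force: 30.0
```

>>> move_arm(steps=[0,0,0,0,0,-0.0005,0,0,0,0,0,0,-0.001,0,0,0,0,0,0,-0.001,0])

```text
time: 22.9
tool_pos: [0.6082, -0.0861, 0.0237]
ee_rot: [-3.142, -0.0, 0.066]
wrist_force: [-1.9, 1.2, 3.9]
width: 0.0539
finger_force: 30.0
```

```bash
python3 - <<'E'
from w import *
im,d,X=look([]);ok=d>0
u=np.array([np.cos(.0663),np.sin(.0663)]);v=np.array([-u[1],u[0]])
q=X[ok&(np.hypot(X[...,0]-.607,X[...,1]+.086)<.036)&(abs(X[...,2]-.0245)<.003)]
a=q[:,:2]@u*1000;b=q[:,:2]@v*1000
ku=abs(b+127)<3;kv=abs(a-601)<3
print(np.median(q[:,2]),np.percentile(a[ku],[.5,99.5]).mean(),np.percentile(b[kv],[.5,99.5]).mean())
E
```

```text
22.95 [ 0.6082 -0.0861  0.0236] [-3.1415e+00 -1.0000e-04  6.5800e-02] [-2.4  0.4  4.2] 0.05444587971771476 29.953634168487042
0.024003582597087163 600.5347492463491 -127.48542866001961
```

It's seated, so I'll release, rise and clear out.

>>> move_arm(steps=[0,0,0,0,0,0,0.65,0,0,0,0,0,0,0.72,0,0,0,0,0,0,0.72,0,0,0,0,0,0.035,0.72,0,0,0,0,0,0.08,0.72,0,0,0,0,0,0.125,0.72,0,0,0,-0.03,0.035,0.15,0.72,0,0,0,-0.06,0.07,0.15,0.72,0,0,0,-0.09,0.11,0.15,0.72,0,0,0,-0.12,0.15,0.15,0.72,0,0,0,-0.15,0.19,0.15,0.72,0,0,0,-0.15,0.19,0.15,0.72])

```text
time: 24.15
tool_pos: [0.4552, 0.1077, 0.1732]
ee_rot: [-3.14, 0.0, 0.072]
wrist_force: [1.6, -0.0, -0.4]
width: 0.0677
finger_force: 0.0
```

```bash
python3 - <<'E'
from w import *
for n in("side","top"):
  c=cam(n);im,d=snapshot(n);X=cloud(c,d);ok=d>0;save("f_"+n,cv2.resize(im[120:340,300:560],(520,440)))
  print(n,"knob",circ(X,ok,.542,-.239,.03,.085,.1),"disc",circ(X,ok,.542,-.239,.03,.067,.077),"spacer",circ(X,ok,.607,-.0855,.04,.02,.03),"riser",circ(X,ok,.532,-.09,.042,.025,.034),"ped",circ(X,ok,.542,-.239,.036,.015,.023))
  q=X[ok&(np.hypot(X[...,0]-.537,X[...,1]+.165)<.04)&(X[...,2]>.045)&(X[...,2]<.07)];print(cv2.minAreaRect((q[:,:2]*1000).astype(np.float32)))
a=cv2.imread("pics/f_side.png");b=cv2.imread("pics/f_top.png");cv2.imwrite("pics/f.png",cv2.resize(np.hstack([a,b]),(800,338)))
E
```

```text
side knob (58, 542.0, -239.0, 11.9, array([ 540.1, -235.5,   91. ])) disc (103, 538.1, -238.5, 21.1, array([ 532.5, -231.9,   72.2])) spacer (275, 606.2, -85.7, 29.3, array([604.6, -83. ,  24. ])) riser (295, 524.3, -90.2, 33.6, array([519.6, -91.3,  28.7])) ped (93, 529.8, -234.7, 26.7, array([ 525.1, -226.3,   19.5]))
((533.9578247070312, -185.29946899414062), (0.4994746744632721, 9.588715553283691), 6.972008228302002)
top knob (116, 542.1, -239.5, 10.8, array([ 541.9, -239. ,   91.5])) disc (312, 542.6, -239.1, 21.2, array([ 541.2, -237.6,   71.7])) spacer (398, 606.8, -85.7, 28.0, array([606.5, -85.7,  23.6])) riser (847, 532.2, -90.4, 38.0, array([532.2, -90.7,  28.2])) ped (247, 542.4, -239.8, 30.3, array([ 538.5, -231. ,   18.9]))
((537.5072631835938, -165.6421356201172), (10.966972351074219, 48.951019287109375), 3.2561898231506348)
```

View pics/f.png

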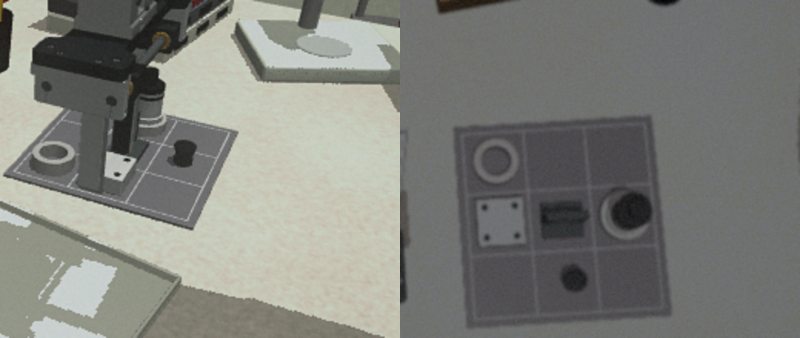

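The picture shows the cap and barrel on the pedestal at (628,212), the mount in the centre square at (563,217), and the ring behind the riser at (495,160). Every part is within about 1 mm of its target.

```bash
python3 -c "
from bench import *
print(close_job())"
```

```text
the job is handed in; nothing more can be done
None
```

The lens set is laid out as asked, each part within about 1 mm of its target in the last camera check, and I handed the job in at about 24 s on the robot's clock; no verdict came back.

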